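# Load a watch case on the expanding post and set its draw screw

### The job

Get the two silver parts of the watch case ready for tacking: thread the tall narrow case band over the expanding post first, fully home on its shoulder, then the wide flat bezel fully home on top of the band, lowering each one all the way rather than letting it drop. Then turn the brass thumbscrew on the post clockwise until it seats, so that the leaves centre the parts, and back it off a quarter turn so that they have room to expand in the heat. Keep hold of the thumbscrew at that setting: finish while still gripping it, and do not disturb the bottle, the dish or the tool cup.

Things in the scene. Friction and masses are not known exactly. Their poses are not given: they have to be found in the camera images.
- stand: Expanding post, bolted upright to the bench. Origin: on the post's axis at the bench; z up. Dark round foot 110 mm across and 14 mm high, column 28 mm across, then a steel shoulder disc 40 mm across; its flat top, where the band sits, is 42 mm above the bench. Above it stands the post (post_top) with the thumbscrew on top, which is narrower than the post, so rings pass over it.
- post_top (a point): Top of the post, on its axis, 67 mm above the bench. The post is three steel leaves, 25 mm high from the shoulder, top edge bevelled over the last 4 mm; 35 mm across when the screw is seated, 0.6 mm less for each rad it is backed off (33.2 to 33.8 mm at the start).
- screw: The thumbscrew as a whole (collar, neck and spade head), on the post's axis; origin at the underside of its collar, on top of the leaves, 67 mm above the bench when seated. It rises 0.28 mm for each rad it is backed off.
- screw_head (a point): Centre of the thumbscrew's brass spade head, on the post's axis, 82 mm above the bench when seated: an upright flat block 28 mm long (this point's x axis), 9 mm thick (its y axis: pinch it across this) and 16 mm high (74 to 90 mm above the bench when seated). It turns with the screw.
- screw_turn (a joint): Turn of the thumbscrew in rad: 0 = seated (hard stop), grows as it is backed off (counter-clockwise from above, about world +z). Starts between 2.05 and 2.95. Friction about 0.06 N m; it stays where it is left.
- plate: Round black soldering plate, 210 mm across, 10 mm thick, fixed on the bench; origin at the centre of its underside. Band and bezel lie flat on it, 90 to 130 mm apart, centre to centre.
- band: Case band: plain silver ring, outside 44 mm, bore 36 mm, 14 mm high, 73 g. Origin: on its axis at its underside; z along the axis..
- bezel: Bezel: plain silver ring, wider and flatter, outside 50 mm, bore 36 mm, 9 mm high, 88 g. Origin: on its axis at its underside; z along the axis..
- bottle: White bottle with a red cap, 68 mm across, 170 mm tall, loose; origin at its underside's centre. Leave it alone.
- dish: Small pale green ceramic dish, 84 mm across, 35 mm high, loose; origin at its underside's centre. Leave it alone.
- toolcup: Pink cup of brushes and picks, 68 mm across, 75 mm high (165 mm with the tools), loose; origin at its underside's centre. Leave it alone.

How it is judged (in metres and radians):
On the way, in this order (a step that is already met when the one before it is completed fails the run):
1. the case band is fully home on the post's shoulder (z of band in the frame of stand between 0.04 and 0.0438 m and horizontal distance between band and stand below 0.003 m and angle between band's own z axis and vertical below 0.08 rad), for 0.2 s.
2. the bezel is fully home on the band (all of step 1 and z of bezel in the frame of stand between 0.054 and 0.0578 m and horizontal distance between bezel and stand below 0.003 m and angle between bezel's own z axis and vertical below 0.08 rad), for 0.2 s.
3. the thumbscrew is seated, with both parts home (all of step 2 and value of joint screw_turn below 0.06 rad), for 0.2 s.
At the end, for the whole second after the job is handed in: Band home on the shoulder, bezel home on the band (undersides within 2 mm of their places, centred within 3 mm, level within 0.08 rad); thumbscrew 1.57 rad (+- 0.30) back from its seat, still, and gripped by the fingers with more than 3 N, all through the last second (all of step 2 and value of joint screw_turn between 1.27 and 1.87 rad and velocity of joint screw_turn between -0.15 and 0.15 rad/s and contact force between the fingers and screw above 3 N); the arm keeps its last pose, push and grip.
It fails at once if the bottle is pushed more than 30 mm or tipped (distance of bottle from where it was at the start of the episode above 0.03 m or angle between bottle's own z axis and vertical above 0.4 rad).
It fails at once if the dish is pushed more than 30 mm or tipped (distance of dish from where it was at the start of the episode above 0.03 m or angle between dish's own z axis and vertical above 0.4 rad).
It fails at once if the tool cup is pushed more than 30 mm or tipped (distance of toolcup from where it was at the start of the episode above 0.03 m or angle between toolcup's own z axis and vertical above 0.4 rad).
It fails at once if the band is dropped down the post (faster than 0.6 m/s, a fall of some 18 mm) (linear speed of band above 0.6 m/s and horizontal distance between band and stand below 0.02 m and z of band in the frame of stand below 0.1 m).
It fails at once if the bezel is dropped down the post (faster than 0.6 m/s, a fall of some 18 mm) (linear speed of bezel above 0.6 m/s and horizontal distance between bezel and stand below 0.02 m and z of bezel in the frame of stand below 0.1 m).
It also fails if it takes over 72 s, if anything falls off the work surface, if the arm or the gripper's body presses on something with over 40 N, if the wrist force passes 120 N, or if a joint passes its speed limit or range.

### The arm

A 6-joint arm with a two-finger parallel gripper is mounted at the origin on the work surface. World frame = base frame: x ahead of the robot, y to its left, z up, the work surface at z = 0. Lengths are in mm, angles in rad, forces in N, time in s.
With the tool pointing down it reaches from about 275 to 750 mm from the base axis. Payload 10.2 kg.
Tool frame: the origin (TCP) lies at the centre of the arm's flange, where the gripper is bolted on; the fingertips stand 173 mm ahead of it and the grasp point (between the pads) lies 155 mm ahead of it; z points along the fingers, y is the line along which they close (so a half turn about z gives the same grasp; the last joint's range is limited). The gripper opens to 85 mm and grips with 20 to 120 N. Pads are 22 mm wide; open, the fingers measure 114 mm over their backs; the gripper's body (76 mm by 85 mm) begins 54 mm behind the grasp point. The pads swing forward as they close: fully open they stand 13 mm farther back than shut.
Start: joints at [1.083, 0.313, 1.498, -0, 1.331, -0.223], TCP at [137.414, 506.705, 404.694] pointing down, gripper open.
Joint ranges: [-2.94, 2.94], [-0.97, 2.17], [0.19, 2.56], [-1.23, 4.37], [0.02, 3.11], [-2.88, 2.88]. Speed limits (rad/s): [2.39, 2.39, 3.01, 3.14, 3.14, 3.14].

### API

Orientations are given as a unit quaternion [w, x, y, z].
In Python, from rig import ctrl gives the robot as it stands.
- The arm moves only by the shell command python3 steer.py 'ROWS' [OPENING] [FORCE]. ROWS is a JSON object whose key "moves" holds a list of rows, 1 to 8 of them, each of 6 numbers: dx, dy, dz in units of 100 mm, then a rotation vector rx, ry, rz in units of 0.1 rad; each row is the pose to reach, as a shift and turn from the pose commanded when the command began, along the tool's axes at that moment; what a row does not reach only later rows make up. A row lasts 1/10 s, in which the tool goes at most 50 mm and 0.15 rad, less where a joint would pass 70% of its speed; a pose out of reach is approached as far as the arm can. OPENING is the opening from 0.0 (shut) to 1.0 (fully open), set as the command begins (- or left out keeps the last). The fingers move at their own pace and stop on an object; FORCE is the grip in N (left out, the last holds). Time passes only in rows, so rows that do not move let the fingers close. It prints the time, the measured TCP pose, the force, the opening and the grip force at its end. Input that does not fit is refused with a message, and nothing moves.
- ctrl.sense(): the state, without advancing time (a new reading comes with each control period).
- ctrl.capture(name): name is "scene" or "top" or "wrist"; returns the picture (420x560x3 uint8, red, green, blue); there is no depth.
- ctrl.calibration(name): a dict with "fx", "fy", "cx", "cy" (pixels), "distortion" ([k1, k2, p1, p2, k3] as OpenCV has them; the pictures are not rectified), "position" and "attitude" of the camera in the world. Camera axes: x right, y down, z forward; pixel columns grow to the right and rows downward; lengths in mm; the calibration is good to about 2 mm. A picture is of the moment at which its call begins: read the wrist's pose just before it. calibration takes no time and is no camera call; for the wrist camera it gives the pose at the moment of the call.
- ctrl.finish_job(): hands the job in; it is judged then, once.
The state is a dict: "time_s": time; "joints": joint angles; "dq": joint speeds; "tau": joint torques, N m; "eef_pos": TCP position; "ee_rot": TCP orientation; "force": force on the tool from outside, world axes, zero at the start; "wrist_torque": the same for the moment, N m; "grip_width": opening from 0.0 (shut) to 1.0 (fully open); "grip_force": force on a finger pad.
Only numpy, scipy, OpenCV 4.12 (cv2) and the standard library are available. Lean on these libraries where they do the work, as an engineer would, in place of code of your own. Each camera call takes 0.05 s, during which the arm holds its last target. There are 200 camera calls.

## Working session

There is one attempt and no reset: what is moved stays moved. The work goes in short steps, Python scripts to look and compute and a shell command to move; the robot and the scene stay as the last step left them, time stands still between calls to the robot, and variables do not carry over. Pictures are saved under pics/ and viewed, at most 10 in all, crops included, and the job is handed in when it is done.

```bash
ls; mkdir -p pics
python3 - <<'E'
from rig import ctrl
import cv2,numpy as np
s=ctrl.sense(); print(s)
for n in("scene","top","wrist"):
    c=ctrl.calibration(n); print(n,c)
    cv2.imwrite(f"pics/{n}0.png",ctrl.capture(n)[...,::-1])
a=[cv2.imread(f"pics/{n}0.png") for n in("scene","top")]
E
```

```text
pics
rig.py
steer.py
{'time_s': 0.0, 'joints': array([ 1.08261664e+00,  3.13431963e-01,  1.49842371e+00,  9.42519970e-06,
        1.33100107e+00, -2.23389536e-01]), 'dq': array([-0.00164744, -0.00210017,  0.00088389, -0.00162913,  0.00351731,
       -0.00088049]), 'tau': array([ 3.00468118e-04, -4.12269187e+01, -2.59737110e+01, -2.03476702e-04,
        4.26115395e-03,  4.36753908e-05]), 'eef_pos': array([137.38307826, 506.66573505, 404.14920294]), 'ee_rot': array([-2.24447060e-04,  1.32009718e-01,  9.91248221e-01, -5.90865183e-04]), 'force': array([-0.51490027,  0.05936127,  0.28818667]), 'wrist_torque': array([-0.01551238, -0.02485848, -0.01925956]), 'grip_force': 0.0, 'grip_width': 0.9980994352179338}
scene {'fx': 495.6831088436763, 'fy': 495.6831088436763, 'cx': 289.00030721149466, 'cy': 213.60198566037118, 'distortion': array([0.00144497, 0.        , 0.        , 0.        , 0.        ]), 'position': array([1256.13930454,   -3.86202345, 1089.50644775]), 'attitude': array([-0.21441502,  0.6826335 ,  0.66764371, -0.20564433])}
top {'fx': 497.319820820936, 'fy': 497.319820820936, 'cx': 280.6495031875619, 'cy': 210.51570282492057, 'distortion': array([-0.13365482,  0.        ,  0.        ,  0.        ,  0.        ]), 'position': array([ 308.89070742,   -8.90193983, 1301.15974633]), 'attitude': array([-0.07449138,  0.70887689, -0.69862357,  0.06220683])}
wrist {'fx': 299.7581463049162, 'fy': 299.7581463049162, 'cx': 281.16474920154894, 'cy': 217.99365012798157, 'distortion': array([-0.01840574,  0.        ,  0.        ,  0.        ,  0.        ]), 'position': array([ 68.35629036, 524.10220324, 372.69430623]), 'attitude': array([0.11144975, 0.78648484, 0.60154494, 0.08464177])}
```
View pics/top0.png

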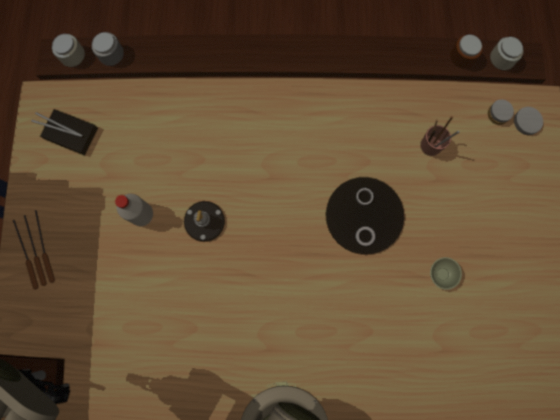

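View pics/scene0.png

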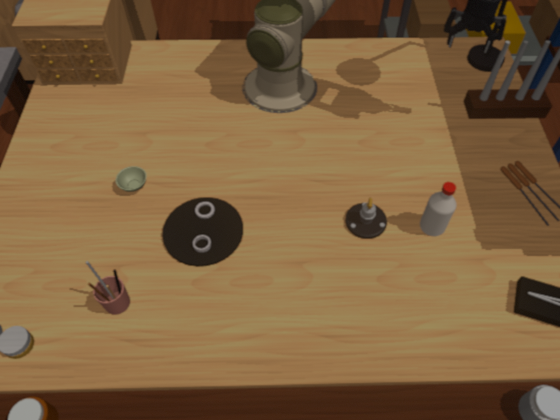

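The top view shows the stand at about (204,220), with the rings on the plate at (364,197) and (366,236). In the scene view they are at (367,218), (202,243) and (205,210). The bottle stands beside the post, toward +y. Next I measure them.

Create h.py:
```python
from rig import ctrl
import cv2,numpy as np
from scipy.spatial.transform import Rotation as R
def rot(q): return R.from_quat([q[1],q[2],q[3],q[0]]).as_matrix()
def ray(c,uv):
    K=np.array([[c['fx'],0,c['cx']],[0,c['fy'],c['cy']],[0,0,1]])
    p=cv2.undistortPoints(np.array([[uv]],float),K,np.array(c['distortion']))[0,0]
    d=rot(c['attitude'])@np.array([p[0],p[1],1]); return np.array(c['position']),d/np.linalg.norm(d)
def onz(c,uv,z):
    o,d=ray(c,uv); return o+d*(z-o[2])/d[2]
def tri(rs):
    A=sum(np.eye(3)-np.outer(d,d) for o,d in rs); b=sum((np.eye(3)-np.outer(d,d))@o for o,d in rs)
    p=np.linalg.solve(A,b); return p,[np.linalg.norm(np.cross(p-o,d)) for o,d in rs]
def proj(c,P):
    K=np.array([[c['fx'],0,c['cx']],[0,c['fy'],c['cy']],[0,0,1]]); M=rot(c['attitude']).T
    return cv2.projectPoints(np.array(P,float).reshape(-1,3),cv2.Rodrigues(M)[0],-M@np.array(c['position']),K,np.array(c['distortion']))[0][:,0]
```

Run:
```python
from h import *
ct,cs=ctrl.calibration('top'),ctrl.calibration('scene')
def ring(n,x,y):  # bright blob, outer contour ellipse
    im=cv2.imread(f'pics/{n}0.png'); g=cv2.cvtColor(im,cv2.COLOR_BGR2GRAY)[y-18:y+18,x-18:x+18]
    b=(g>80).astype(np.uint8); cn=max(cv2.findContours(b,0,1)[0],key=cv2.contourArea)
    e=cv2.fitEllipse(cn); return (e[0][0]+x-18,e[0][1]+y-18),e[1]
for n,a,b in(('far',(364,197),(202,243)),('near',(366,236),(205,210))):
    ea,eb=ring('top',*a),ring('scene',*b); print(n,ea,eb,tri([ray(ct,ea[0]),ray(cs,eb[0])]))
print('head',tri([ray(ct,(203,217)),ray(cs,(370,203))]), 'foot',onz(ct,(204,221),14),onz(cs,(366,221),14))
print('plate',onz(ct,(365,216),10),'dish',onz(ct,(447,274),0),'bottle',onz(cs,(434,228),0),'cup',onz(cs,(114,305),0))
A=cv2.resize(cv2.imread('pics/top0.png')[170:260,160:260],None,fx=4,fy=4,interpolation=2)
B=cv2.resize(cv2.imread('pics/scene0.png')[180:270,325:425],None,fx=4,fy=4,interpolation=2)
cv2.imwrite('pics/crop1.png',cv2.convertScaleAbs(np.hstack([A,B]),alpha=1.6))
```

```text
far ((364.4833641052246, 195.7766933441162), (14.781115531921387, 15.351256370544434)) ((201.48294830322266, 242.67510414123535), (16.083208084106445, 17.393909454345703)) (array([ 602.84412095, -204.33594946,   18.23969253]), [np.float64(1.4552454727366761), np.float64(1.4552454727365993)])
near ((364.96520614624023, 235.57699012756348), (17.55043601989746, 18.165809631347656)) ((204.50185203552246, 209.43711471557617), (15.513869285583496, 19.094127655029297)) (array([ 497.19806935, -204.84019366,   13.50690365]), [np.float64(1.2472519107423872), np.float64(1.247251910742372)])
head (array([530.36963592, 216.64889493,  75.95348638]), [np.float64(6.7589700495895775), np.float64(6.758970049589499)]) foot [530.2754356  217.69379623  14.        ] [543.00606791 220.25257673  14.        ]
plate [ 550.04347182 -207.52354636   10.        ] dish [ 399.24282762 -424.89839072    0.        ] bottle [559.34186501 399.09616395   0.        ] cup [ 759.73890283 -399.56190185    0.        ]
```

View pics/crop1.png

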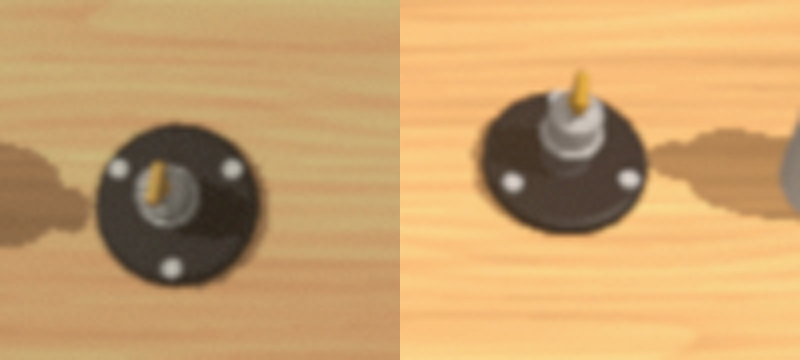

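The crop shows the foot centre at top pixel (204.5,221) and the brass head lying roughly along world x. The band is the smaller far ring, near (603,-204), and the bezel is the near one, around (497,-205). I'll move over the stand for a wrist-camera look.

The manual's scale: shifts go in units of 100 mm and turns go in units of 0.1 rad. Converting my numbers, -474 mm is -4.74, -171.5 mm is -1.715, -0.2648 rad is -2.648.

```bash
python3 steer.py '{"moves":[[-4.74,-1.715,1.047,0,0,-2.648],[-4.74,-1.715,1.047,0,0,-2.648],[-4.74,-1.715,1.047,0,0,-2.648],[-4.74,-1.715,1.047,0,0,-2.648],[-4.74,-1.715,1.047,0,0,-2.648],[-4.74,-1.715,1.047,0,0,-2.648],[-4.74,-1.715,1.047,0,0,-2.648],[-4.74,-1.715,1.047,0,0,-2.648]]}' 1.0 40
python3 - <<'E'
from h import *
s=ctrl.sense(); print(s['eef_pos'],rot(s['ee_rot']).round(4),s['joints'].round(3))
E
```

```text
time_s: 0.95
eef_pos: [453.3, 284.6, 324.4]
ee_rot: [-0.0, 0.0, 1.0, 0.0]
force: [1.1, 1.2, 0.2]
grip_width: 1.002
grip_force: 0.0
[453.32106011 284.59554119 324.39625536] [[-1.e+00  2.e-04 -2.e-04]
 [ 2.e-04  1.e+00  0.e+00]
 [ 2.e-04  0.e+00 -1.e+00]] [ 0.342  0.411  1.579  0.     1.152 -1.229]
```

To row units: -67 mm is -0.67, 24 mm is 0.24.

```bash
python3 steer.py '{"moves":[[-0.95,-0.67,0.24,0,0,0],[-0.95,-0.67,0.24,0,0,0],[-0.95,-0.67,0.24,0,0,0],[-0.95,-0.67,0.24,0,0,0],[-0.95,-0.67,0.24,0,0,0]]}'
cat > snap.py <<'E'
import sys,pickle
from h import *
s=ctrl.sense(); c=ctrl.calibration('wrist'); im=ctrl.capture('wrist')[...,::-1]
cv2.imwrite(f'pics/{sys.argv[1]}.png',im); pickle.dump((c,s),open(f'pics/{sys.argv[1]}.pkl','wb')); print(s['eef_pos'].round(2),c['position'].round(1),s['time_s'])
E
python3 snap.py w1;  python3 steer.py '{"moves":[[-0.5,-0.3,0,0,0,0],[-0.5,-0.3,0,0,0,0],[-0.5,-0.3,0,0,0,0],[-0.5,-0.3,0,0,0,0]]}'; python3 snap.py w2
```

```text
time_s: 1.45
eef_pos: [546.3, 219.7, 300.8]
ee_rot: [-0.0, -0.0, 1.0, 0.0]
force: [-0.2, 0.8, -0.3]
grip_width: 0.997
grip_force: 0.0
[546.32 219.66 300.78] [474.8 218.6 269.4] 1.45
time_s: 1.9
eef_pos: [595.9, 190.3, 301.1]
ee_rot: [-0.0, -0.001, 1.0, 0.0]
force: [-1.0, 0.6, 0.6]
grip_width: 0.998
grip_force: 0.0
[595.87 190.3  301.12] [524.4 189.2 269.6] 1.9
```

View pics/w1.png

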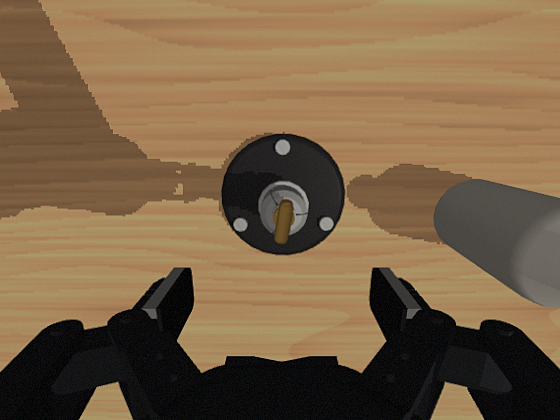

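View pics/w2.png

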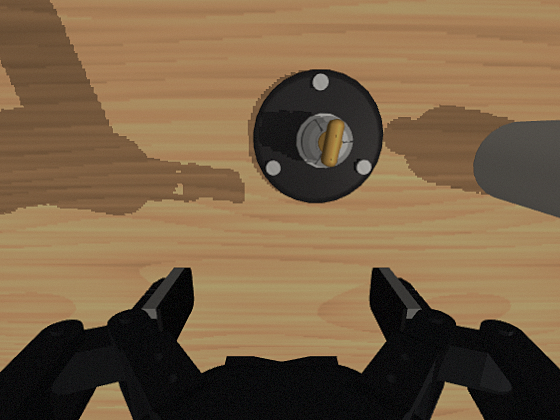

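Both wrist views show the stand: foot centred at about (283,194) in w1 and (319,136) in w2, brass head at about (284,220) and (334,143). The fingertips sit at rows of about 270.

```bash
cat > st.py <<'E'
from h import *
import pickle
def foot(im,p,r=75):
    x,y=p; g=im.max(2)
    b=np.zeros_like(g); m=np.zeros_like(g); cv2.circle(m,p,r,1,-1)
    hsv=cv2.cvtColor(im,cv2.COLOR_BGR2HSV); b=((g<62)&(m>0)).astype(np.uint8)
    cn=max(cv2.findContours(b,0,1)[0],key=cv2.contourArea); return cv2.fitEllipse(cv2.convexHull(cn))
def brass(im,p,r=45):
    h=cv2.cvtColor(im,cv2.COLOR_BGR2HSV); m=np.zeros(im.shape[:2],np.uint8); cv2.circle(m,p,r,1,-1)
    b=((h[...,1]>110)&(h[...,2]>75)&(h[...,0]<28)&(m>0)).astype(np.uint8); b=cv2.morphologyEx(b,2,np.ones((3,3)))
    cn=max(cv2.findContours(b,0,1)[0],key=cv2.contourArea); M=cv2.moments(cn); return (M['m10']/M['m00'],M['m01']/M['m00']),cv2.minAreaRect(cn)
E
python3 - <<'E'
from st import *
rs=[];rf=[]
for n,p,q in(('w1',(283,194),(284,220)),('w2',(319,136),(334,143))):
    im=cv2.imread(f'pics/{n}.png'); c,s=pickle.load(open(f'pics/{n}.pkl','rb'))
    e=foot(im,p); b=brass(im,q); print(n,e,onz(c,e[0],14).round(1),b); rs.append(ray(c,b[0])); rf.append(ray(c,e[0]))
    # ends of the brass rectangle on z 89
    bx=cv2.boxPoints(b[1]); 
    d=[onz(c,k,82)[:2] for k in bx]; L=sorted([(np.linalg.norm(d[i]-d[(i+1)%4]),tuple(d[i]-d[(i+1)%4])) for i in range(4)])[-1]; print(L,np.degrees(np.arctan2(L[1][1],L[1][0])))
print('head',tri(rs),'foot',tri(rf))
E
```

```text
w1 ((282.6050109863281, 193.83201599121094), (120.54592895507812, 122.7340316772461), 90.63408660888672) [526.5 220.   14. ] ((282.32093663911843, 221.9362947658402), ((280.6864318847656, 221.7098388671875), (17.29996109008789, 41.23552322387695), 9.090275764465332))
(np.float64(28.13560953038627), (np.float64(-27.8419512377194), np.float64(4.054414251506358))) 171.71468427914593
w2 ((317.58868408203125, 135.6294403076172), (128.4972686767578, 134.22079467773438), 21.95046615600586) [527.4 219.3  14. ] ((333.34774011299436, 142.41186440677967), ((333.69232177734375, 142.5384521484375), (14.904824256896973, 47.85232925415039), 11.309932708740234))
(np.float64(28.18100882438527), (np.float64(-27.864952906678127), np.float64(4.208759659174035))) 171.41089217958287
head (array([530.17744351, 219.81030174,  86.94901661]), [np.float64(0.4528021963299064), np.float64(0.4528021963297573)]) foot (array([527.51024265, 219.97222477,   9.02526756]), [np.float64(0.046351678676398306), np.float64(0.046351678676381514)])
```

```bash
python3 steer.py '{"moves":[[0.16,-3.94,0.4,0,0,0],[0.16,-3.94,0.4,0,0,0],[0.16,-3.94,0.4,0,0,0],[0.16,-3.94,0.4,0,0,0],[0.16,-3.94,0.4,0,0,0],[0.16,-3.94,0.4,0,0,0],[0.16,-3.94,0.4,0,0,0],[0.16,-3.94,0.4,0,0,0]]}'; python3 steer.py '{"moves":[[-0.04,-0.02,0,0,0,0],[-0.04,-0.02,0,0,0,0],[-0.04,-0.02,0,0,0,0],[-0.04,-0.02,0,0,0,0]]}';  python3 snap.py w3; python3 steer.py '{"moves":[[-0.35,-0.2,0,0,0,0],[-0.35,-0.2,0,0,0,0],[-0.35,-0.2,0,0,0,0],[-0.35,-0.2,0,0,0,0]]}'; python3 snap.py w4
python3 - <<'E'
from st import *
R_={}
for n in('w3','w4'):
    im=cv2.imread(f'pics/{n}.png'); c,s=pickle.load(open(f'pics/{n}.pkl','rb'))
    g=cv2.cvtColor(im,cv2.COLOR_BGR2GRAY); 
    for k,P in(('band',(603,-204,24)),('bezel',(497,-205,19))):
        p=proj(c,[P])[0]; m=np.zeros_like(g); cv2.circle(m,tuple(int(v) for v in p),45,1,-1)
        b=((g>65)&(m>0)).astype(np.uint8)
        e=None
        for cn in cv2.findContours(b,0,1)[0]:
            if cv2.contourArea(cn)>500: e=cv2.fitEllipse(cv2.convexHull(cn)); print(n,k,p,e,onz(c,e[0],P[2]).round(1)); R_.setdefault(k,[]).append(ray(c,e[0]))
for k in R_: print(k,tri(R_[k]))
E
```

```text
time_s: 2.75
eef_pos: [580.3, -205.8, 261.2]
ee_rot: [0.0, -0.0, 1.0, 0.0]
force: [0.8, 0.7, -0.7]
grip_width: 1.001
grip_force: 0.0
time_s: 3.15
eef_pos: [585.1, -205.1, 261.2]
ee_rot: [0.0, -0.001, 1.0, 0.0]
force: [-0.6, 0.3, -0.7]
grip_width: 1.005
grip_force: 0.0
[ 585.11 -205.09  261.23] [ 513.6 -206.3  229.7] 3.15
time_s: 3.6
eef_pos: [619.7, -226.1, 261.0]
ee_rot: [-0.0, -0.0, 1.0, 0.0]
force: [0.9, -0.2, -0.2]
grip_width: 1.001
grip_force: 0.0
[ 619.67 -226.06  260.97] [ 548.2 -227.2  229.5] 3.6
w3 band [283.86180667 256.77573446] ((283.3760681152344, 249.69332885742188), (59.17028045654297, 60.253292083740234), 9.798269271850586) [ 597.4 -204.4   24. ]
w3 bezel [282.99510034 105.49169501] ((282.7453308105469, 101.3063735961914), (75.1092529296875, 79.26457214355469), 2.285630702972412) [ 494.4 -205.2   19. ]
w4 band [313.54674358 212.02221271] ((312.5378112792969, 205.86856079101562), (61.95957565307617, 62.944156646728516), 1.7877315282821655) [ 598.5 -204.8   24. ]
w4 bezel [316.05876638  47.78604407] ((315.40753173828125, 44.634796142578125), (78.43373107910156, 87.0307388305664), 9.470185279846191) [ 495.2 -205.5   19. ]
band (array([ 600.01957746, -204.23999954,   17.59887478]), [np.float64(0.10088980095285485), np.float64(0.10088980095296653)])
bezel (array([ 494.03237324, -205.07645995,   14.51982974]), [np.float64(0.08660877246157898), np.float64(0.08660877246163966)])
```

View pics/w3.png

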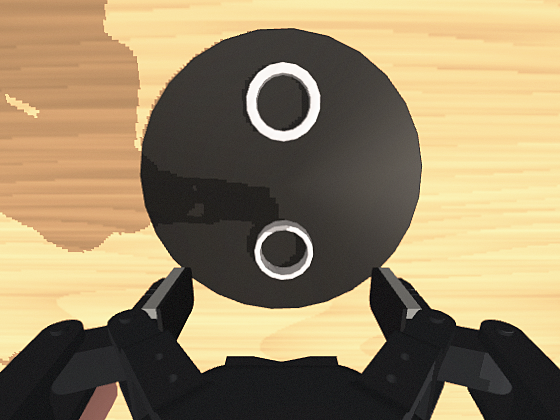

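w3 shows the band at (283,250) and the bezel at (283,101), both clear. I'll grasp the band at about (598.3,-204.6).

To row units: 20 mm is 0.2, 80 mm is 0.8.

```bash
python3 steer.py '{"moves":[[0.213,0.215,0.2,0,0,0],[0.213,0.215,0.4,0,0,0],[0.213,0.215,0.6,0,0,0],[0.213,0.215,0.75,0,0,0],[0.213,0.215,0.8,0,0,0],[0.213,0.215,0.8,0,0,0],[0.213,0.215,0.8,0,0,0]]}' 0.75;  python3 steer.py '{"moves":[[0,0,0,0,0,0],[0,0,0,0,0,0],[0,0,0,0,0,0],[0,0,0,0,0,0],[0,0,0,0,0,0],[0,0,0,0,0,0]]}' 0.0 40; python3 snap.py w5
```

```text
time_s: 4.35
eef_pos: [598.9, -205.5, 181.8]
ee_rot: [0.001, 0.0, 1.0, -0.0]
force: [-0.0, -0.7, -0.5]
grip_width: 0.748
grip_force: 0.0
time_s: 4.95
eef_pos: [598.9, -205.6, 182.1]
ee_rot: [0.001, -0.0, 1.0, -0.0]
force: [-2.0, 0.7, 6.3]
grip_width: 0.498
grip_force: 40.6
[ 598.87 -205.56  182.14] [ 527.4 -206.6  150.5] 4.95
```

View pics/w5.png

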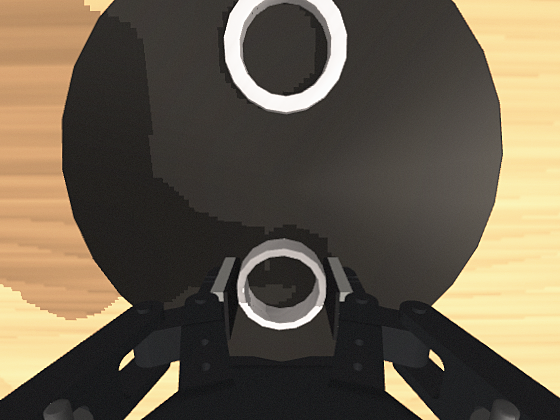

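w5 shows the band held between the pads, centred at about (282,285). I'll measure its offset from the TCP, then lift.

```bash
python3 - <<'E'
from st import *
c,s=pickle.load(open('pics/w5.pkl','rb')); g=cv2.cvtColor(cv2.imread('pics/w5.png'),6)
b=(g>150).astype(np.uint8); b[:200]=0; b[:,:238]=0; b[:,328:]=0
cn=max(cv2.findContours(b,0,1)[0],key=cv2.contourArea); e=cv2.fitEllipse(cv2.convexHull(cn)); p=onz(c,e[0],24); print(e,p,p-s['eef_pos'])
print(e[1][0],'px; expected',44/(c['position'][2]-24)*c['fx'])
E
python3 steer.py '{"moves":[[0,0,-0.2,0,0,0],[0,0,-0.6,0,0,0],[0,0.2,-1,0,0,0],[0.1,0.7,-1.1,0,0,0],[0.3,1.2,-1.1,0,0,0],[0.5,1.7,-1.1,0,0,0],[0.71,2.2,-1.1,0,0,0],[0.71,2.7,-1.1,0,0,0]]}'; python3 steer.py '{"moves":[[0,0.5,0,0,0,0],[0,1,0,0,0,0],[0,1.5,0,0,0,0],[0,1.6,0,0,0,0],[0,1.6,0,0,0,0],[0,1.6,0,0,0,0]]}'
```

```text
((281.16729736328125, 288.6908264160156), (80.86812591552734, 89.84710693359375), 90.84542846679688) [ 598.97232371 -206.69149793   24.        ] [ 1.05620523e-01 -1.13154676e+00 -1.58135215e+02]
80.86812591552734 px; expected 104.24902730202209
time_s: 5.8
eef_pos: [527.1, 53.1, 291.3]
ee_rot: [-0.0, 0.0, 1.0, -0.0]
force: [1.4, 0.7, -0.9]
grip_width: 0.493
grip_force: 41.0
time_s: 6.4
eef_pos: [528.8, 210.8, 290.9]
ee_rot: [-0.0, 0.0, 1.0, -0.0]
force: [0.3, -1.2, -0.7]
grip_width: 0.489
grip_force: 41.0
```

```bash
python3 steer.py '{"moves":[[0.018,0.102,0.1,0,0,0],[0.018,0.102,0.18,0,0,0],[0.018,0.102,0.18,0,0,0],[0.018,0.102,0.18,0,0,0],[0.018,0.102,0.18,0,0,0]]}'; python3 snap.py w6
python3 - <<'E'
from h import *
import pickle
c,s=pickle.load(open('pics/w6.pkl','rb')); im=cv2.imread('pics/w6.png')
cv2.imwrite('pics/w6c.png',cv2.resize(im[150:360,150:420],None,fx=2.8,fy=2.8,interpolation=2))
t=np.linspace(0,2*np.pi,4,endpoint=False)
for z,r,n in((67,16.8,'post'),(42,20,'shoulder'),(14,55,'foot')):
    print(n,proj(c,[(527+r*np.cos(a),219.9+r*np.sin(a),z) for a in t]).round(0).tolist())
E
```

```text
time_s: 6.9
eef_pos: [527.1, 221.6, 273.1]
ee_rot: [0.0, 0.0, 1.0, 0.0]
force: [0.4, -0.1, -0.8]
grip_width: 0.492
grip_force: 41.0
[527.07 221.58 273.08] [455.6 220.6 241.5] 6.9
post [[280.0, 274.0], [307.0, 250.0], [280.0, 224.0], [253.0, 250.0]]
shoulder [[280.0, 263.0], [308.0, 237.0], [280.0, 209.0], [252.0, 237.0]]
foot [[280.0, 287.0], [349.0, 225.0], [280.0, 154.0], [211.0, 225.0]]
```

View pics/w6c.png

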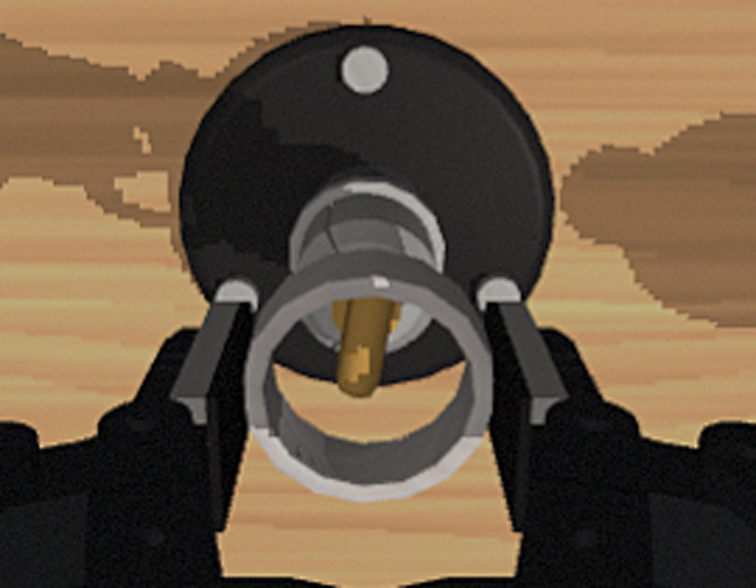

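Run:
```python
from st import *
from scipy.optimize import least_squares
t=np.linspace(0,2*np.pi,60,endpoint=False); D=[]
for n,p,q in(('w1',(283,194),75),('w2',(319,136),80),('w6',(281,222),80)):
    im=cv2.imread(f'pics/{n}.png'); c,s=pickle.load(open(f'pics/{n}.pkl','rb'))
    # three foot bolts (bright, low saturation)
    if n!='w6': e=foot(im,p,q); D.append((c,e,n))
    h=cv2.cvtColor(im,40); m=np.zeros(h.shape[:2],np.uint8); cv2.circle(m,p,q,1,-1)
    b=((h[...,2]>120)&(h[...,1]<60)&(m>0)).astype(np.uint8); k=cv2.connectedComponentsWithStats(b)
    print(n,[(k[3][i].round(1).tolist(),int(k[2][i][4]),onz(c,k[3][i],16).round(1)[:2].tolist()) for i in range(1,k[0]) if 60<k[2][i][4]<300])
for zz in(14,None):
  def f(v,D=D):
    r=[]
    for c,e,n in D:
        P=proj(c,np.c_[v[0]+v[2]*np.cos(t),v[1]+v[2]*np.sin(t),np.full(60,zz or v[3])])
        E=cv2.fitEllipse(P.astype(np.float32)); r+= [E[0][0]-e[0][0],E[0][1]-e[0][1],sum(E[1])/2-sum(e[1])/2]
    return r
  o=least_squares(f,[527,220,55,14],diff_step=1e-4); print(zz,o.x.round(2),np.round(o.fun,2))
```

```text
w1 [([282.4, 146.9], 164, [486.8, 219.8]), ([326.1, 223.4], 134, [552.7, 258.5]), ([240.0, 224.4], 129, [553.7, 182.3])]
w2 [([320.2, 81.5], 201, [486.5, 219.8]), ([346.4, 134.5], 107, [526.5, 242.6]), ([344.2, 150.1], 140, [538.9, 241.5]), ([272.9, 167.5], 156, [553.4, 182.4]), ([363.6, 166.7], 162, [552.6, 258.7])]
w6 [([280.0, 174.5], 197, [486.8, 219.8]), ([295.4, 228.3], 269, [529.3, 231.9]), ([234.2, 254.3], 91, [551.5, 182.5]), ([327.7, 254.1], 109, [551.4, 258.4])]
14 [530.02 219.69  53.35  14.  ] [-0.35  0.59 -0.02  0.33 -0.52  0.02]
None [530.54 220.01  54.35   9.17] [-0.01  0.01  0.08  0.01 -0.01 -0.07]
```

```bash
cat >> st.py <<'E'
from scipy.optimize import least_squares
T=np.linspace(0,2*np.pi,60,endpoint=False)
def circ(obs,z,r0,fixr=False):  # obs: (calib, ellipse centre); circle centre at height z, perspective-correct
    def f(v): return np.concatenate([np.array(cv2.fitEllipse(proj(c,np.c_[v[0]+r0*np.cos(T),v[1]+r0*np.sin(T),np.full(60,z)]).astype(np.float32))[0])-e for c,e in obs])
    o=least_squares(f,onz(obs[0][0],obs[0][1],z)[:2],diff_step=1e-4); return o.x,o.fun
E
python3 - <<'E'
from st import *
L=lambda n:pickle.load(open(f'pics/{n}.pkl','rb'))
a=[((283.38,249.69),'w3'),((312.54,205.87),'w4')]; b=[((282.75,101.31),'w3'),((315.41,44.63),'w4')]
for nm,o,z,r in(('band',a,24,22),('bezel',b,19,25)):
    print(nm,circ([(L(n)[0],np.array(e)) for e,n in o],z,r),[circ([(L(n)[0],np.array(e))],z,r)[0] for e,n in o])
# held band: w5 and w6 outer width extremes; top z = 24 + (tcp lift)
g=cv2.cvtColor(cv2.imread('pics/w5.png'),6); b=(g>70).astype(np.uint8); b[:236]=0;b[334:]=0;b[:,:240]=0;b[:,326:]=0
c,s=L('w5'); print(s['eef_pos'][:2])
for x0,x1,rr0,rr1 in((238,326,244,329),):
    for e,z in((((281.2,288.7)),24),):
        print('w5 held',circ([(c,np.array(e))],z,22))
c,s=L('w6'); 
for x,z in(((281.6,150+(275+502)/2/2.8),24+91),): print('w6 held',x,circ([(c,np.array(x))],z,22)[0],s['eef_pos'])
E
```

```text
band (array([ 598.60952008, -204.62193466]), array([-0.33483398,  0.80617004,  0.31949707, -0.72836792])) [array([ 597.97059049, -204.37743734]), array([ 599.13775884, -204.83187796])]
bezel (array([ 495.64098042, -205.31388981]), array([-0.22494507,  0.70334381,  0.21548828, -0.63838089])) [array([ 495.20416717, -205.1668202 ]), array([ 496.0042155 , -205.43902255])]
[ 598.86670319 -205.55995117]
w5 held (array([ 599.97068602, -206.67789241]), array([1.22070313e-05, 1.22070313e-05]))
w6 held (281.6, 288.75) [527.96394043 220.78663463] [527.07176255 221.58475741 273.07608565]
```

```bash
python3 steer.py '{"moves":[[-0.027,-0.005,0,0,0,0],[-0.027,-0.005,0.05,0,0,0],[-0.027,-0.005,0.15,0,0,0],[-0.027,-0.005,0.25,0,0,0],[-0.027,-0.005,0.29,0,0,0],[-0.027,-0.005,0.29,0,0,0],[-0.027,-0.005,0.29,0,0,0]]}'; python3 snap.py w7
python3 - <<'E'
from h import *
im=cv2.imread('pics/w7.png')
cv2.imwrite('pics/w7c.png',cv2.convertScaleAbs(cv2.resize(im[190:350,180:380],None,fx=3.7,fy=3.7,interpolation=2),alpha=1.5))
E
```

```text
time_s: 7.65
eef_pos: [529.7, 221.4, 244.0]
ee_rot: [0.0, 0.0, 1.0, 0.0]
force: [0.4, -0.2, -1.2]
grip_width: 0.497
grip_force: 41.0
[529.69 221.38 243.95] [458.2 220.3 212.4] 7.65
```

View pics/w7c.png

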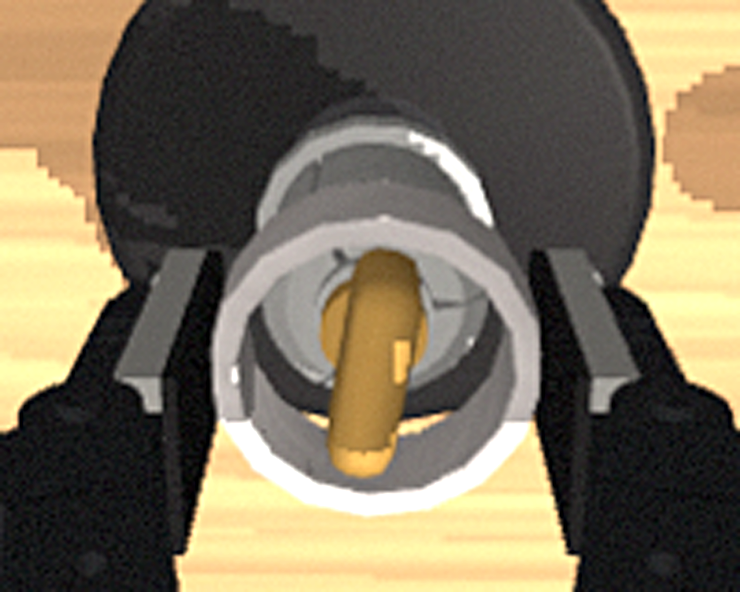

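w7c shows the ring centred laterally on the post (377 against 375 in the crop), with the screw head inside the bore. I'll lower it gently and watch the force.

To row units: 8 mm is 0.08, 2 mm is 0.02.

```bash
python3 steer.py '{"moves":[[0,0.002,0.02,0,0,0],[0,0.002,0.04,0,0,0],[0,0.002,0.06,0,0,0],[0,0.002,0.08,0,0,0],[0,0.002,0.1,0,0,0],[0,0.002,0.1,0,0,0],[0,0.002,0.1,0,0,0]]}'
```

```text
time_s: 8.4
eef_pos: [529.6, 221.6, 233.9]
ee_rot: [-0.0, -0.0, 1.0, 0.0]
force: [-1.2, -0.2, -0.9]
grip_width: 0.494
grip_force: 41.0
```

To row units: 16 mm is 0.16, 14 mm is 0.14.

```bash
python3 steer.py '{"moves":[[0,-0.004,0.03,0,0,0],[0,-0.004,0.06,0,0,0],[0,-0.004,0.09,0,0,0],[0,-0.004,0.12,0,0,0],[0,-0.004,0.14,0,0,0],[0,-0.004,0.16,0,0,0],[0,-0.004,0.16,0,0,0],[0,-0.004,0.16,0,0,0]]}'; python3 steer.py '{"moves":[[0,0,0.01,0,0,0],[0,0,0.02,0,0,0],[0,0,0.03,0,0,0],[0,0,0.035,0,0,0],[0,0,0.035,0,0,0]]}'
```

```text
time_s: 9.2
eef_pos: [529.6, 221.2, 217.9]
ee_rot: [0.0, 0.0, 1.0, 0.0]
force: [0.1, 0.2, -1.6]
grip_width: 0.494
grip_force: 41.0
time_s: 9.7
eef_pos: [529.6, 221.1, 214.3]
ee_rot: [-0.0, -0.0, 1.0, -0.0]
force: [0.3, 0.2, -1.5]
grip_width: 0.492
grip_force: 41.0
```

```bash
for i in 1 2; do python3 steer.py '{"moves":[[0,0,0.004,0,0,0],[0,0,0.008,0,0,0],[0,0,0.008,0,0,0]]}'|grep -E "pos|force"; done
```

```text
eef_pos: [529.6, 221.2, 214.1]
force: [-2.0, 0.2, 5.3]
grip_force: 41.5
eef_pos: [529.6, 221.2, 214.1]
force: [-5.2, -1.8, 12.3]
grip_force: 42.1
```

To row units: -1 mm is -0.01.

```bash
python3 steer.py '{"moves":[[0,0,-0.01,0,0,0],[0,0,-0.01,0,0,0],[0,0,-0.01,0,0,0],[0,0,-0.01,0,0,0]]}' 0.8; python3 snap.py w8; python3 steer.py '{"moves":[[0,0,-0.1,0,0,0],[0,0,-0.35,0,0,0],[0,0,-0.7,0,0,0],[0,-0.1,-0.85,0,0,0],[0.1,-0.5,-0.85,0,0,0],[0.2,-1,-0.85,0,0,0],[0.34,-1.5,-0.85,0,0,0],[0.34,-2,-0.85,0,0,0]]}'|grep pos;  python3 steer.py '{"moves":[[0,-0.5,0,0,0,0],[0,-1,0,0,0,0],[0,-1.5,0,0,0,0],[0,-2,0.1,0,0,0],[0,-2.257,0.4,0,0,0],[0,-2.257,0.7,0,0,0],[0,-2.257,0.9,0,0,0],[0,-2.257,0.9,0,0,0]]}'|grep pos
```

```text
time_s: 10.7
eef_pos: [529.6, 221.1, 213.6]
ee_rot: [-0.0, 0.0, 1.0, -0.0]
force: [0.4, -0.3, 0.2]
grip_width: 0.801
grip_force: 0.0
[529.61 221.13 213.61] [458.1 220.1 182.1] 10.7
eef_pos: [494.1, 22.2, 298.8]
eef_pos: [494.6, -201.9, 206.4]
```

View pics/w8.png

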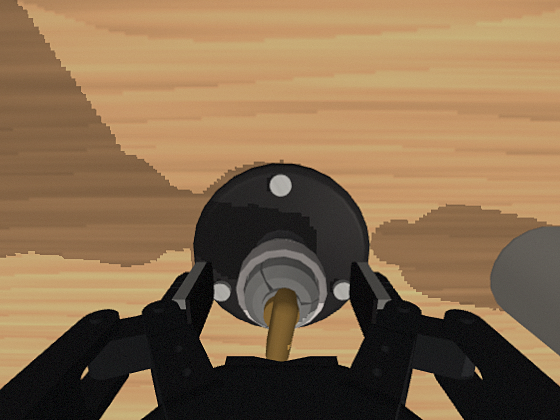

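w8 shows the band resting flat on the shoulder around the post. Next I check the bezel numerically.

```bash
cat > bz.py <<'E'
from st import *
import sys
n,z=sys.argv[1],float(sys.argv[2])
c,s=pickle.load(open(f'pics/{n}.pkl','rb')); im=cv2.imread(f'pics/{n}.png'); g=cv2.cvtColor(im,6)
p=proj(c,[(s['eef_pos'][0],s['eef_pos'][1],z)])[0].astype(int); m=np.zeros_like(g); cv2.circle(m,tuple(int(v) for v in p),75,1,-1)
for th in(110,150,180):
    b=((g>th)&(m>0)).astype(np.uint8); cs=[k for k in cv2.findContours(b,0,1)[0] if cv2.contourArea(k)>300]
    for k in cs:
        e=cv2.fitEllipse(cv2.convexHull(k)); x=circ([(c,np.array(e[0]))],z,25)[0]; print(th,cv2.boundingRect(k),np.round(e[0]+e[1],1),x.round(2),(x-s['eef_pos'][:2]).round(2))
E
python3 steer.py '{"moves":[[0,0,0,0,0,0],[0,0,0,0,0,0]]}'|grep pos; python3 snap.py w9; python3 bz.py w9 19
```

```text
eef_pos: [495.9, -201.9, 210.2]
[ 495.9  -201.89  210.17] [ 424.5 -203.   178.5] 12.55
110 (236, 216, 84, 80) [277.6 255.5  78.7  84. ] [ 494.37 -205.21] [-1.53 -3.32]
150 (237, 218, 82, 77) [277.6 256.   76.8  82.8] [ 494.69 -205.22] [-1.21 -3.33]
180 (238, 266, 78, 29) [276.6 273.1  40.6  74.2] [ 505.51 -205.8 ] [ 9.6  -3.91]
```

```bash
python3 steer.py '{"moves":[[0.015,-0.025,0.05,0,0,0],[0.015,-0.025,0.15,0,0,0],[0.015,-0.025,0.25,0,0,0],[0.015,-0.025,0.28,0,0,0],[0.015,-0.025,0.28,0,0,0],[0.015,-0.025,0.28,0,0,0]]}'|grep -E "pos|force";  python3 steer.py '{"moves":[[0,0,0,0,0,0],[0,0,0,0,0,0],[0,0,0,0,0,0],[0,0,0,0,0,0],[0,0,0,0,0,0],[0,0,0,0,0,0]]}' 0.0 40; python3 snap.py w10; python3 bz.py w10 19
```

```text
eef_pos: [494.2, -204.3, 180.8]
force: [-0.3, 0.5, 0.4]
grip_force: 0.0
time_s: 13.8
eef_pos: [494.3, -204.2, 181.7]
ee_rot: [0.0, -0.0, 1.0, -0.0]
force: [-1.4, 1.1, 7.3]
grip_width: 0.565
grip_force: 40.0
[ 494.27 -204.23  181.67] [ 422.8 -205.3  150.1] 13.8
110 (232, 237, 99, 91) [281.1 281.8  90.   98.9] [ 494.24 -205.32] [-0.02 -1.08]
150 (233, 237, 97, 90) [281.1 282.3  88.6  97.5] [ 494.51 -205.34] [ 0.24 -1.11]
180 (236, 297, 90, 30) [279.5 298.3  54.6  86.5] [ 503.29 -206.11] [ 9.02 -1.88]
```

The manual's scale: shifts go in units of 100 mm and turns go in units of 0.1 rad. Converting my numbers, -20 mm is -0.2, 20 mm is 0.2.

```bash
python3 steer.py '{"moves":[[0,0,-0.2,0,0,0],[0,0,-0.6,0,0,0],[0,0.2,-1,0,0,0],[-0.1,0.7,-1.1,0,0,0],[-0.2,1.2,-1.1,0,0,0],[-0.3,1.7,-1.1,0,0,0],[-0.363,2.2,-1.1,0,0,0],[-0.363,2.7,-1.1,0,0,0]]}'|grep pos; python3 steer.py '{"moves":[[0,0.5,0,0,0,0],[0,1,0,0,0,0],[0,1.4,0,0,0,0],[0,1.555,0,0,0,0],[0,1.555,0,0,0,0],[0,1.555,0,0,0,0],[0,1.555,0,0,0,0]]}'|grep -E "pos|width"; python3 snap.py w11; python3 bz.py w11 128.5
```

```text
eef_pos: [530.5, 63.5, 291.1]
eef_pos: [530.7, 215.6, 290.8]
grip_width: 0.564
[530.69 215.61 290.84] [459.2 214.7 259.3] 15.35
110 (210, 236, 129, 124) [273.4 295.1 118.9 147. ] [537.6  210.72] [ 6.91 -4.89]
110 (260, 209, 60, 37) [289.7 232.   47.4  59.9] [504.97 218.54] [-25.72   2.93]
150 (226, 296, 112, 64) [280.6 322.1  72.6 114.9] [553.   214.22] [22.31 -1.38]
150 (248, 265, 67, 42) [280.9 278.8  55.4  67.1] [528.74 214.46] [-1.94 -1.15]
```

To row units: 5.6 mm is 0.056, 48 mm is 0.48.

```bash
python3 steer.py '{"moves":[[0,0.056,0,0,0,0],[0,0.056,0.1,0,0,0],[0,0.056,0.22,0,0,0],[0,0.056,0.34,0,0,0],[0,0.056,0.44,0,0,0],[0,0.056,0.48,0,0,0],[0,0.056,0.48,0,0,0],[0,0.056,0.48,0,0,0]]}'|grep -E "pos|force"; python3 snap.py w12
python3 - <<'E'
from st import *
for n in('w7','w12'):
    c,s=pickle.load(open(f'pics/{n}.pkl','rb')); im=cv2.imread(f'pics/{n}.png')
    h=cv2.cvtColor(im,40); b=((h[...,2]>110)&(h[...,1]<60)).astype(np.uint8); b[:100]=0;b[:,:200]=0;b[:,360:]=0
    k=cv2.connectedComponentsWithStats(b); print(n,[(k[3][i].round(1).tolist(),k[2][i].tolist(),onz(c,k[3][i],16).round(1)[:2].tolist()) for i in range(1,k[0]) if 60<k[2][i][4]])
E
```

```text
eef_pos: [530.6, 222.6, 243.1]
force: [-0.2, 0.7, -1.9]
grip_force: 41.6
[530.56 222.62 243.06] [459.1 221.6 211.5] 16.2
w7 [([280.0, 176.9], [271, 168, 19, 19, 275], [486.9, 219.7]), ([285.1, 234.5], [250, 225, 63, 26, 312], [526.8, 223.1]), ([280.8, 287.2], [238, 248, 88, 82, 1665], [567.7, 220.1])]
w12 [([278.0, 175.6], [269, 167, 19, 19, 275], [486.9, 219.6]), ([272.1, 232.6], [245, 227, 58, 20, 215], [526.1, 215.5]), ([282.2, 280.5], [233, 237, 97, 90, 3076], [562.7, 222.4]), ([253.8, 284.3], [247, 273, 20, 21, 74], [565.7, 201.8])]
```

To row units: 10 mm is 0.1, -1.4 mm is -0.014.

```bash
python3 steer.py '{"moves":[[0,-0.014,0,0,0,0],[0,-0.014,0,0,0,0],[0,-0.014,0.02,0,0,0],[0,-0.014,0.04,0,0,0],[0,-0.014,0.06,0,0,0],[0,-0.014,0.08,0,0,0],[0,-0.014,0.1,0,0,0],[0,-0.014,0.1,0,0,0]]}'|grep -E "pos|force"; python3 steer.py '{"moves":[[0,0,0.015,0,0,0],[0,0,0.03,0,0,0],[0,0,0.04,0,0,0],[0,0,0.045,0,0,0],[0,0,0.045,0,0,0]]}'|grep -E "pos|force"
```

```text
eef_pos: [530.4, 221.2, 232.5]
force: [0.1, -0.3, -1.3]
grip_force: 41.6
eef_pos: [530.4, 221.2, 228.2]
force: [-1.1, 0.4, -1.0]
grip_force: 41.6
```

```bash
for i in 1 2; do python3 steer.py '{"moves":[[0,0,0.004,0,0,0],[0,0,0.008,0,0,0],[0,0,0.008,0,0,0]]}'|grep -E "pos|force"; done
```

```text
eef_pos: [530.5, 221.2, 227.8]
force: [-0.8, -0.1, 2.1]
grip_force: 41.8
eef_pos: [530.5, 221.2, 227.6]
force: [-4.2, -0.6, 8.9]
grip_force: 42.5
```

```bash
python3 steer.py '{"moves":[[0,0,-0.01,0,0,0],[0,0,-0.01,0,0,0],[0,0,-0.01,0,0,0],[0,0,-0.01,0,0,0]]}' 0.8|grep -E "pos|force|width"; python3 steer.py '{"moves":[[0,0,-0.03,0,0,0],[0,0,-0.08,0,0,0],[0,0,-0.14,0,0,0],[-0.003,0,-0.19,0,0,1],[-0.003,0,-0.19,0,0,1.48],[-0.003,0,-0.19,0,0,1.48],[-0.003,0,-0.19,0,0,1.48]]}'|grep -E "pos|rot"; python3 snap.py w13
python3 - <<'E'
from st import *
c,s=pickle.load(open('pics/w13.pkl','rb')); im=cv2.imread('pics/w13.png'); print(s['joints'].round(3))
for P in((86,),): 
    p=tuple(int(v) for v in proj(c,[(530.8,220.2,86)])[0]); b=brass(im,p,50); print(p,b)
g=cv2.cvtColor(im,6)
for th in(70,110,150):
  b=(g>th).astype(np.uint8); k=cv2.connectedComponentsWithStats(b[200:360,200:370]); print(th,[k[2][i].tolist() for i in range(1,k[0]) if k[2][i][4]>150])
E
```

```text
eef_pos: [530.4, 221.2, 227.5]
force: [-0.4, 0.3, -0.2]
grip_width: 0.799
grip_force: 0.0
eef_pos: [530.7, 221.2, 247.0]
ee_rot: [0.0, 0.073, 0.997, 0.0]
[530.72 221.22 246.97] [460.  230.5 215.4] 19.25
[ 0.191  0.585  1.527 -0.     1.029 -1.233]
(281, 286) ((283.2760555063478, 297.0095463044976), ((286.6065673828125, 304.7520751953125), (69.85184478759766, 71.25608825683594), 33.388511657714844))
70 [[0, 0, 170, 160, 17214], [130, 50, 18, 17, 231]]
110 [[0, 0, 170, 160, 12989], [130, 51, 17, 16, 206]]
150 [[126, 18, 44, 71, 695], [59, 26, 54, 13, 422], [131, 52, 15, 14, 173], [0, 64, 164, 96, 7217]]
```

```bash
python3 steer.py '{"moves":[[0,0,0,0,0,0],[0,0,0,0,0,0],[0,0,0,0,0,0],[0,0,0,0,0,0],[0,0,0,0,0,0],[0,0,0,0,0,0],[0,0,0,0,0,0],[0,0,0,0,0,0]]}' 0.0 40; python3 steer.py '{"moves":[[0,0,0,0,0,0],[0,0,0,0,0,0],[0,0,0,0,0,0],[0,0,0,0,0,0]]}'|grep -E "pos|width|force"; python3 -c "
from h import *
s=ctrl.sense();print(s['wrist_torque'],s['joints'][5])"
```

```text
time_s: 20.1
eef_pos: [530.7, 221.2, 246.8]
ee_rot: [0.0, 0.074, 0.997, 0.0]
force: [-0.9, 0.3, 2.6]
grip_width: 0.122
grip_force: 39.1
eef_pos: [530.7, 221.2, 246.7]
force: [-0.7, 0.7, 2.3]
grip_width: 0.118
grip_force: 39.2
[0.06026718 0.14169192 0.04079479] -1.2315900866347194
```

```bash
cat > tq.py <<'E'
from h import *
s=ctrl.sense(); q=s['ee_rot']; print('yaw',round(2*np.arctan2(q[1],q[2]),4),'q6',s['joints'][5].round(4),'tau6',s['tau'][5].round(3),'T',s['wrist_torque'].round(3),'F',s['force'].round(1),s['grip_width'].round(3),s['grip_force'],s['eef_pos'].round(1),s['time_s'])
E
for i in 1 2; do python3 steer.py '{"moves":[[0,0,0,0,0,1.2],[0,0,0,0,0,2.5],[0,0,0,0,0,3.8],[0,0,0,0,0,5],[0,0,0,0,0,6.3],[0,0,0,0,0,7.5],[0,0,0,0,0,8.5],[0,0,0,0,0,9]]}'>/dev/null; python3 tq.py; done
```

```text
Traceback (most recent call last):
  File "tq.py", line 2, in <module>
    s=ctrl.sense(); q=s['ee_rot']; print('yaw',round(2*np.arctan2(q[1],q[2]),4),'q6',s['joints'][5].round(4),'tau6',s['tau'][5].round(3),'T',s['wrist_torque'].round(3),'F',s['force'].round(1),s['grip_width'].round(3),s['grip_force'],s['eef_pos'].round(1),s['time_s'])
                                                                                                                                                                                                ^^^^^^^^^^^^^^^^^^^^^
AttributeError: 'float' object has no attribute 'round'
Traceback (most recent call last):
  File "tq.py", line 2, in <module>
    s=ctrl.sense(); q=s['ee_rot']; print('yaw',round(2*np.arctan2(q[1],q[2]),4),'q6',s['joints'][5].round(4),'tau6',s['tau'][5].round(3),'T',s['wrist_torque'].round(3),'F',s['force'].round(1),s['grip_width'].round(3),s['grip_force'],s['eef_pos'].round(1),s['time_s'])
                                                                                                                                                                                                ^^^^^^^^^^^^^^^^^^^^^
AttributeError: 'float' object has no attribute 'round'
```

To row units: 0.15 rad is 1.5.

```bash
sed -i "s/s\['grip_width'\].round(3)/round(s['grip_width'],3)/" tq.py; python3 tq.py; python3 steer.py '{"moves":[[0,0,0,0,0,0.4],[0,0,0,0,0,0.8],[0,0,0,0,0,1.2],[0,0,0,0,0,1.5],[0,0,0,0,0,1.5],[0,0,0,0,0,1.5]]}'>/dev/null; python3 tq.py
```

```text
yaw 1.9517 q6 0.5718 tau6 -0.127 T [ 0.798 -1.122  0.055] F [ 6.4  5.2 -5.7] 0.122 38.95107328891754 [531.3 221.6 246.7] 22.1
yaw 2.0984 q6 0.7185 tau6 0.044 T [ 0.76  -1.216  0.054] F [ 6.6  3.7 -5.6] 0.122 38.956255316734314 [531.4 221.5 246.6] 22.7
```

```bash
for i in 1 2 3; do python3 steer.py '{"moves":[[0,0,0,0,0,0.5],[0,0,0,0,0,1],[0,0,0,0,0,1.5],[0,0,0,0,0,1.5],[0,0,0,0,0,1.5]]}'>/dev/null; python3 tq.py; done
```

```text
yaw 2.2484 q6 0.8685 tau6 0.045 T [ 0.707 -1.276 -0.002] F [ 7.7  3.4 -5.2] 0.124 38.95351052284241 [531.5 221.4 246.6] 23.2
yaw 2.3984 q6 1.0185 tau6 0.035 T [ 0.599 -1.405  0.027] F [ 7.7  2.8 -5.8] 0.119 38.949623107910156 [531.5 221.4 246.6] 23.7
yaw 2.5484 q6 1.1685 tau6 0.034 T [ 0.517 -1.484 -0.045] F [ 8.9  3.5 -6.2] 0.119 38.94625961780548 [531.6 221.3 246.6] 24.2
```

```bash
python3 steer.py '{"moves":[[0.004,0.003,0,0,0,0.4],[0.008,0.005,0,0,0,0.8],[0.008,0.005,0,0,0,1],[0.008,0.005,0,0,0,1],[0.008,0.005,0,0,0,1]]}'>/dev/null; python3 tq.py; for i in 1 2; do python3 steer.py '{"moves":[[0,0,0,0,0,0.3],[0,0,0,0,0,0.6],[0,0,0,0,0,0.8],[0,0,0,0,0,0.8],[0,0,0,0,0,0.8]]}'>/dev/null; python3 tq.py; done
```

```text
yaw 2.648 q6 1.268 tau6 0.126 T [ 0.405 -0.867  0.104] F [ 5.4  2.9 -3.4] 0.125 39.37680423259735 [532.1 221.4 246.4] 24.7
yaw 2.7274 q6 1.3476 tau6 0.363 T [ 0.328 -0.851  0.406] F [ 5.1  2.8 -3.8] 0.119 41.937920950585976 [532.1 221.4 246.4] 25.2
yaw 2.8071 q6 1.4274 tau6 0.782 T [ 0.029 -0.954  0.778] F [ 5.   0.2 -4.4] 0.123 58.93400264219963 [531.8 221.2 246.6] 25.7
```

Torque is rising steeply, so the screw is seated, at a tool yaw of about 2.65. Now I back it off by 1.57 rad.

To row units: -0.9 rad is -9.

```bash
python3 steer.py '{"moves":[[0,0,0,0,0,-1],[0,0,0,0,0,-2.2],[0,0,0,0,0,-3.4],[0,0,0,0,0,-4.6],[0,0,0,0,0,-5.8],[0,0,0,0,0,-7],[0,0,0,0,0,-8.2],[0,0,0,0,0,-9]]}'>/dev/null; python3 tq.py; python3 steer.py '{"moves":[[0,0,0,0,0,-1.2],[0,0,0,0,0,-2.4],[0,0,0,0,0,-3.6],[0,0,0,0,0,-4.8],[0,0,0,0,0,-6],[0,0,0,0,0,-7.2],[0,0,0,0,0,-8],[0,0,0,0,0,-8.4]]}'>/dev/null; python3 steer.py '{"moves":[[0,0,0,0,0,0],[0,0,0,0,0,0],[0,0,0,0,0,0]]}'>/dev/null; python3 tq.py; python3 snap.py w14
python3 - <<'E'
from st import *
# check scene: bezel seen bright ring from 'top' and head orientation; bottle unmoved
im=ctrl.capture('scene')[...,::-1]; cv2.imwrite('pics/scene1.png',im); a=cv2.imread('pics/scene0.png')
d=cv2.absdiff(a,im).max(2)
for n,(x,y,w,h) in dict(bottle=(415,180,45,60),dish=(112,165,40,35),cup=(85,255,50,62),plate=(160,195,90,75)).items(): print(n,(d[y:y+h,x:x+w]>40).mean().round(3))
c,s=pickle.load(open('pics/w14.pkl','rb')); w=cv2.imread('pics/w14.png'); print(proj(c,[(530.8,220.2,86)]),brass(w,tuple(int(v) for v in proj(c,[(530.8,220.2,86)])[0]),30))
E
```

```text
yaw 1.9048 q6 0.5243 tau6 0.63 T [ 0.348 -0.749 -0.026] F [ 4.   2.  -3.4] 0.124 39.25796985626221 [531.7 221.3 246.7] 26.5
yaw 1.0691 q6 -0.3108 tau6 -0.019 T [ 0.554 -0.169 -0.028] F [0.5 2.  0.8] 0.12 39.89234983921051 [531.5 221.4 246.7] 27.6
[531.54 221.38 246.74] [496.7 282.3 215.3] 27.6
bottle 0.0
dish 0.0
cup 0.0
plate 0.053
[[281.39029759 285.19485231]] ((281.2720094086021, 284.8165322580645), ((280.9999694824219, 285.0), (57.99999237060547, 19.999996185302734), 90.0))
```

The scene image shows the bottle, dish and cup unmoved, and the head is aligned between the pads at yaw 1.07 with a 40 N grip. Handing in.

```bash
python3 -c "
from rig import ctrl
print(ctrl.finish_job())"
```

```text
the job is handed in; nothing more can be done
None
```

I handed the job in at 27.6 s of robot time: the band is home on the shoulder with the bezel home on it, and the thumbscrew was seated, backed off about 1.57 rad and is still gripped at 40 N; the rig returned no verdict, so heights and turn are my own readings (contact force, torque, tool yaw).

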